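# Jack up the opened display and hold the pump handle down

### The job

Set the red toe jack flat on the bench with its black saddle centred under the yellow-marked lift tab of the opened display. Then pump the jack's handle with full strokes, letting it come all the way up in between, until the jack has raised the tab by at least a centimetre, and finish while still holding the handle fully down. Lift the display with the jack only, never with the gripper, keep the jack upright and leave the flux bottle, screw tray and screwdriver where they are.

Things in the scene. Friction and masses are not known exactly. Their poses are not given: they have to be found in the camera images.
- jack: Red toe jack, loose, 0.9 kg. Origin: under the tower's centre line, at the base's underside; z up, own +x to the saddle, -x to the handle. Base plate x -125 to +105 mm, 90 mm wide, 12 mm thick. Tower 36 x 36 mm, up to z = 92 mm, yellow top: grip it from above across y (side faces clear). A steel toe, 22 mm wide, runs forward from it.
- jack_top (a point): Centre of the tower's yellow top face, 92 mm above the jack's underside; axes as jack.
- saddle (a point): Centre of the top of the round black saddle (32 mm across) on the toe, 85 mm ahead of the tower's centre line, 44.5 mm above the jack's underside when unpumped. Rises about 12 mm in the first full stroke, 8 mm in each later one, five in all, and stays up between (ratchet: only near-full swings both ways count). It meets the lift pad after 13.5 mm; three strokes raise the tab 12 to 15 mm.
- handle (a joint): Pump handle angle, rad: 0 = up (it springs back there), 0.55 = fully down on its stop. Pivots on a level pin along the jack's y, at x = -12, z = 68 mm in the jack's frame. At 0 the handle slopes 0.45 rad up towards its end, at 0.55 it slopes 0.10 rad down. Pressing the pad down takes about 3 to 12 N.
- handle_pad (a point): Centre of the top of the black pressing pad (34 mm along the handle, 44 mm across) at the handle's end, 100 mm from the pin and 7 mm above the handle's line; about 118 mm above the bench when up, 65 mm when down. Own x runs along the handle towards the pin, z is the pad's normal.
- cradle: Aluminium cradle, fixed to the bench, that carries the display. Origin on the bench straight below the lift point; own -x points outwards past the lift tab, so a jack in front of the tab with the cradle's yaw faces it. Rest posts at x 37 to 59, y +-115 to 145 mm, side rails at y +-150 to 170 mm: the bench under the tab is free.
- chassis: Opened flat display, 220 x 300 mm, black frame, green boards, about 0.8 kg, hinged along its far edge. Origin on the hinge line, 255 mm (cradle +x) behind the lift point, 60 mm up. Near frame edge at cradle x = 34 mm, 56 to 84 mm high; nothing on it passes 100 mm. A steel tab 40 mm wide juts out to x = -18 mm, its top 66 mm high.
- lift_pad (a point): Centre of the underside of the black rubber lift pad (24 mm across) below the tab, straight beneath the tab's yellow mark; 58 mm above the bench at the start. Rises when the jack lifts the display.
- flux_bottle: Small white bottle with a red cap, 38 mm across, 85 mm high; origin under its centre. Bystander.
- screw_tray: Blue two-part tray, 70 x 100 x 25 mm; origin under its centre. Bystander.
- screwdriver: Orange-handled screwdriver, 180 mm long, lying along its own x; origin under its middle. Bystander.

How it is judged (in metres and radians):
On the way, in this order (a step that is already met when the one before it is completed fails the run):
1. the jack stands flat on the bench with its saddle centred under the lift pad (within 10 mm), not yet lifting (horizontal distance between saddle and lift_pad below 0.01 m and height (world z) of jack below 0.003 m and angle between jack's own z axis and vertical below 0.04 rad and contact force between jack and chassis below 0.5 N), for 0.2 s.
2. the handle is pumped fully down a first time (past 0.47 rad) (value of joint handle above 0.47 rad), for 0.1 s.
3. the handle is let up again (below 0.10 rad) (value of joint handle below 0.1 rad), for 0.1 s.
4. after further strokes the lift pad is at least 68 mm high (10 mm raised) with the handle down (height (world z) of lift_pad above 0.068 m and value of joint handle above 0.47 rad), for 0.1 s.
At the end, for the whole second after the job is handed in: The lift pad is raised by at least 10 mm (68 mm or more above the bench) and rests on the saddle (more than 1 N), which is within 13 mm of its centre; the jack stands flat on the bench; the fingers hold the handle down (past 0.47 rad, more than 1 N) and do not touch the display (all of step 4 and horizontal distance between saddle and lift_pad below 0.013 m and contact force between jack and chassis above 1 N and contact force between each of the arm, the fingers and chassis below 0.5 N and contact force between the fingers and jack above 1 N and height (world z) of jack below 0.004 m and angle between jack's own z axis and vertical below 0.06 rad); the arm keeps its last pose, push and grip.
It fails at once if the gripper or arm pushes or lifts the display (more than 4 N) (contact force between any of the fingers, the arm and chassis above 4 N).
It fails at once if the jack is tipped over (angle between jack's own z axis and vertical above 0.5 rad).
It fails at once if a bystander is moved by more than 25 mm (distance of any of flux_bottle, screw_tray, screwdriver from where it was at the start of the episode above 0.025 m).
It also fails if it takes over 64 s, if anything falls off the work surface, if the arm or the gripper's body presses on something with over 40 N, if the wrist force passes 120 N, or if a joint passes its speed limit or range.

### The arm

A 6-joint arm with a two-finger parallel gripper is mounted at the origin on the work surface. World frame = base frame: x ahead of the robot, y to its left, z up, the work surface at z = 0. Lengths are in mm, angles in degrees, forces in N, time in s.
With the tool pointing down it reaches from about 350 to 850 mm from the base axis. Payload 8.1 kg.
Tool frame: the origin (TCP) lies midway between the tips of the shut fingers; the grasp point (between the pads) lies 19 mm behind it; z points along the fingers, y is the line along which they close (so a half turn about z gives the same grasp; the last joint's range is limited). The gripper opens to 85 mm and grips with 20 to 120 N. Pads are 22 mm wide; open, the fingers measure 114 mm over their backs; the gripper's body (76 mm by 85 mm) begins 54 mm behind the grasp point. The pads swing forward as they close: fully open they stand 13 mm farther back than shut.
Start: joints at [-80.122, 7.471, 85.268, -0, 87.261, -4.893], TCP at [152.993, -580.171, 231.292] pointing down, gripper open.
Joint ranges: [-169.43, 169.43], [-51.17, 129.36], [1.28, 143.12], [-76.62, 256.62], [0, 156.53], [-152.29, 152.29]. Speed limits (degrees/s): [136.94, 136.94, 159.86, 180, 180, 180].

### API

Orientations are given as [roll, pitch, yaw] about the fixed x, y, z axes, in that order (R = Rz(yaw) Ry(pitch) Rx(roll)).
In Python, from bench import r, snapshot, hand_in, sense gives the robot as it stands (r), with the cameras as plain functions, the job as plain functions and the readings as plain functions.
- The arm moves only by the tool tcp_steps, called after "Request:" as name(argument=value, ...), one argument or row to a line, values as JSON. Schema: {"type":"object","properties":{"motion":{"type":"array","items":{"type":"object","properties":{"drx":{"type":"number"},"dry":{"type":"number"},"drz":{"type":"number"},"dx":{"type":"number"},"dy":{"type":"number"},"dz":{"type":"number"},"aperture":{"type":"number"}},"additionalProperties":false,"required":["aperture"]},"minItems":1,"maxItems":8},"squeeze":{"type":"number"},"only":{"type":"string"},"quiet":{"type":"boolean"},"lines":{"type":"string"}},"required":["motion"],"additionalProperties":false}. motion is a list of rows, 1 to 8 of them, each an object with the fields drx, dry, drz (a rotation vector in a scale on which 1.0 is 180 degrees), dx, dy, dz (the shift in shares of 80 cm (1.0 is 80 cm)), aperture (the finger opening in mm); a field left out counts as zero (the opening has to be given); each row is the pose to reach, as a shift and turn from the pose commanded when the call began, along the tool's axes at that moment; what a row does not reach only later rows make up. A row lasts 1/8 s, in which the tool goes at most 62.5 mm and 10.7 degrees, less where a joint would pass 70% of its speed; a pose out of reach is approached as far as the arm can. The fingers move at their own pace and stop on an object; squeeze is the grip in N (left out, the last holds). Time passes only in rows, so rows that do not move let the fingers close. The tool returns the time, the measured TCP pose, the force, the opening and the grip force at its end. only (a regular expression) keeps the lines of the reply that match it, lines (a string "A,B") keeps lines A to B, and quiet returns only ok. Shift and turn numbers lie between -1 and 1, and a call with a number outside is refused. Input that does not fit is refused with a message, and nothing moves.
- sense(): the state, without advancing time (a new reading comes with each control period).
- snapshot(name): name is "side" or "top" or "wrist"; returns a dict with "pixels" (400x640x3 uint8, blue, green, red), "fx", "fy", "cx", "cy" (pixels), "D" ([k1, k2, p1, p2, k3] as OpenCV has them; the pictures are not rectified), "pose" (4x4, takes a point from camera to world coordinates). Camera axes: x right, y up, looking along -z (the intrinsics and any distortion apply to the point x, -y, -z); pixel columns grow to the right and rows downward; lengths in mm; the calibration is good to about 2 mm. A picture is of the moment at which its call begins. There is no depth.
- hand_in(): hands the job in; it is judged then, once.
The state is a dict: "time": time; "joint_pos": joint angles; "qd": joint speeds; "joint_efforts": joint torques, N m; "tool_pos": TCP position; "tcp_rot": TCP orientation; "ft_force": force on the tool from outside, world axes, zero at the start; "wrist_torque": the same for the moment, N m; "finger_gap": finger opening in mm; "grip_force": force on a finger pad.
Only numpy, scipy, OpenCV 4.12 (cv2) and the standard library are available. Lean on these libraries where they do the work, as an engineer would, in place of code of your own. Each camera call takes 0.05 s, during which the arm holds its last target. There are 200 camera calls.

## Working session

There is one attempt and no reset: what is moved stays moved. The work goes in short steps, Python scripts to look and compute and a tool call to move; the robot and the scene stay as the last step left them, time stands still between calls to the robot, and variables do not carry over. Pictures are saved under pics/ and viewed, at most 10 in all, crops included, and the job is handed in when it is done.

```bash
ls; mkdir -p pics; cat > h.py <<'E'
import numpy as np, cv2
from bench import r, snapshot, hand_in, sense
from scipy.spatial.transform import Rotation as R
def snap(n,save=None):
    s=snapshot(n)
    if save: cv2.imwrite('pics/'+save,s['pixels'])
    return s
def cast(s,px,z):
    K=np.array([[s['fx'],0,s['cx']],[0,s['fy'],s['cy']],[0,0,1]],float)
    u=cv2.undistortPoints(np.array(px,float).reshape(-1,1,2),K,np.array(s['D'],float)).reshape(-1,2)
    T=np.array(s['pose']); d=np.c_[u[:,0],-u[:,1],-np.ones(len(u))]@T[:3,:3].T; o=T[:3,3]
    return o+d*((z-o[2])/d[:,2])[:,None]
def proj(s,P):
    T=np.linalg.inv(np.array(s['pose'])); P=np.atleast_2d(P)@T[:3,:3].T+T[:3,3]
    K=np.array([[s['fx'],0,s['cx']],[0,s['fy'],s['cy']],[0,0,1]],float)
    return cv2.projectPoints(P*[1,-1,-1],np.zeros(3),np.zeros(3),K,np.array(s['D'],float))[0].reshape(-1,2)
def blobs(s,lo,hi,amin=30):
    m=cv2.inRange(cv2.cvtColor(s['pixels'],cv2.COLOR_BGR2HSV),np.array(lo),np.array(hi))
    out=[]
    for c in cv2.findContours(m,cv2.RETR_EXTERNAL,cv2.CHAIN_APPROX_NONE)[0]:
        if cv2.contourArea(c)>=amin:
            M=cv2.moments(c); out.append((cv2.contourArea(c),(M['m10']/M['m00'],M['m01']/M['m00']),cv2.minAreaRect(c),c))
    return sorted(out,key=lambda b:-b[0])
E
python3 - <<'E'
from h import *
for n in('top','side'):
    s=snap(n,n+'0.png'); print(n,np.array(s['pose']).round(2).tolist(),s['fx'],s['D'])
    for b in blobs(s,(20,100,100),(35,255,255)): print('yel',b[0],b[1],b[2])
    for b in blobs(s,(0,120,70),(8,255,255),100): print('red',b[0],b[1],b[2])
print(sense())
E
```

```text
bench.py
pics
top [[0.01, 0.98, -0.2, 373.45], [-1.0, 0.01, -0.01, -65.27], [-0.0, 0.2, 0.98, 1265.47], [0.0, 0.0, 0.0, 1.0]] 508.17065473157453 [0.02078255 0.         0.         0.         0.        ]
yel 1004.0 (30.66965471447543, 134.56042496679945) ((25.0, 131.0), (38.0, 50.0), 90.0)
yel 149.5 (415.8272017837235, 265.24191750278703) ((415.8448486328125, 265.137939453125), (12.99933910369873, 13.261951446533203), 66.80140686035156)
yel 114.5 (615.2649199417758, 171.65065502183407) ((616.0, 172.00003051757812), (12.605419158935547, 20.22119140625), 66.80140686035156)
yel 80.0 (266.2458333333333, 245.5625) ((266.5000305175781, 245.50003051757812), (9.899494171142578, 9.899495124816895), 45.0)
red 2236.5 (412.0257843356435, 267.2127580296594) ((412.9359130859375, 266.57293701171875), (37.1455192565918, 93.25464630126953), 67.89054870605469)
red 367.0 (245.51861943687555, 159.23297002724794) ((240.11537170410156, 155.55673217773438), (62.712730407714844, 33.439727783203125), 42.137596130371094)
red 170.5 (262.30009775171067, 223.01564027370478) ((264.4038391113281, 218.980758
[... 580 characters left out ...]
101562)
{'time': 0.1, 'joint_pos': array([-8.01198840e+01,  7.51173204e+00,  8.53218442e+01,  7.66235851e-04,
        8.72586049e+01, -4.89409602e+00]), 'qd': array([ 0.04873255, -0.11174213, -0.13317269, -0.09540907,  0.08929476,
       -0.05308761]), 'joint_efforts': array([ 1.02855021e-03, -5.70949244e+01, -5.01946700e+01, -2.08697179e-04,
        8.13142397e-03,  1.02311418e-05]), 'tool_pos': array([ 152.94194371, -579.69807107,  230.35084139]), 'tcp_rot': array([-1.79908220e+02, -8.62687488e-03,  1.47741679e+01]), 'ft_force': array([ 0.14424411,  0.28100652, -1.25571304]), 'wrist_torque': array([-0.02293664,  0.01293787,  0.02351435]), 'grip_force': 0.0, 'finger_gap': 85.36035999683641}
```

View pics/top0.png

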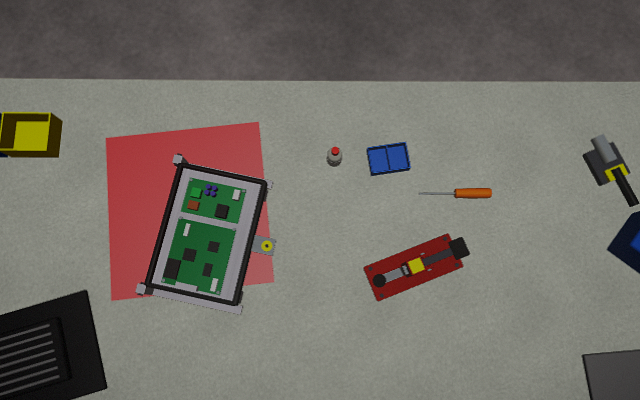

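View pics/side0.png

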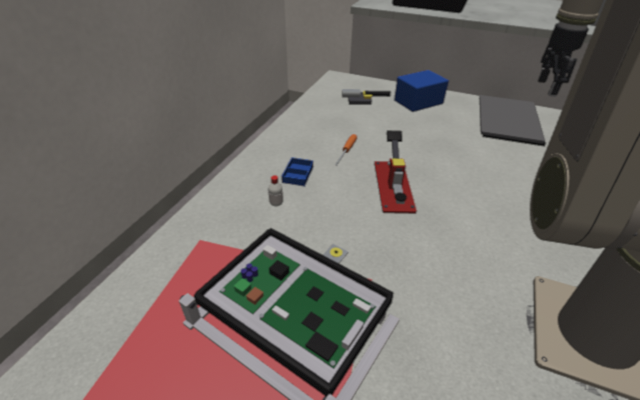

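The top view shows the jack's yellow top at (416,265), saddle at (378,281), handle pad at (459,246), and the tab mark at (266,245). The display is turned about 17° in the image. The side view agrees, and the bystanders lie clear of the jack's path.

```bash
python3 - <<'E'
from h import *
s=snap('top')
ang=lambda v:np.degrees(np.arctan2(v[1],v[0]))
def box(rect,z):
    P=cast(s,cv2.boxPoints(rect),z); e=np.roll(P,-1,0)-P
    print(P[:,:2].round(1).tolist(),'len',np.linalg.norm(e,axis=1).round(1),'ang',[round(ang(v),2) for v in e],'c',P.mean(0).round(1))
yb=blobs(s,(20,100,100),(35,255,255))
print('jacktop',cast(s,yb[1][1],92),'mark',cast(s,yb[3][1],66))
rb=blobs(s,(0,120,70),(8,255,255),100)[0]; box(rb[2],12)
m=cv2.inRange(cv2.cvtColor(s['pixels'],cv2.COLOR_BGR2HSV),(0,0,0),(180,255,60))
cs=cv2.findContours(m,cv2.RETR_EXTERNAL,cv2.CHAIN_APPROX_NONE)[0]
for c in cs:
    x,y,w,h=cv2.boundingRect(c)
    if cv2.contourArea(c)>40 and 120<x+w/2<500 and y>140:
        M=cv2.moments(c);p=(M['m10']/M['m00'],M['m01']/M['m00'])
        print('dark',cv2.contourArea(c),p,cast(s,p,44.5).round(1),cast(s,p,118).round(1))
        if cv2.contourArea(c)>3000: box(cv2.minAreaRect(c),84)
# side view cross-check
t=snap('side'); y=blobs(t,(20,100,100),(35,255,255))
for b in y: print('side',b[1],cast(t,b[1],66),cast(t,b[1],92))
for n,lo,hi in(('tray',(100,120,60),(125,255,255)),('drv',(8,150,100),(16,255,255))):
    for b in blobs(s,lo,hi,60): print(n,b[0],b[1],cast(s,b[1],20).round())
E
```

```text
jacktop [[ 471.60724036 -295.27213715   92.        ]] mark [[517.48157649  52.261457    66.        ]]
[[473.1, -180.8], [561.6, -395.6], [476.7, -425.9], [390.5, -213.7]] len [232.3  90.1 229.1  88.9] ang [np.float64(-67.62), np.float64(-160.38), np.float64(112.12), np.float64(21.67)] c [ 475.5 -304.    12. ]
dark 118.5 (378.9451476793249, 280.15471167369896) [[ 439.5 -215.9   44.5]] [[ 435.5 -206.9  118. ]]
dark 467.0 (449.5446109921484, 251.6448965024982) [[ 508.8 -386.3   44.5]] [[ 500.7 -367.   118. ]]
dark 42.0 (388.7460317460317, 171.5753968253968) [[ 706.7 -244.9   44.5]] [[ 686.6 -234.1  118. ]]
dark 11982.0 (206.3490096255494, 234.1186501975185) [[546.9 200.3  44.5]] [[536.5 184.3 118. ]]
[[407.7, 340.5], [731.5, 276.1], [667.4, 39.0], [349.9, 115.1]] len [330.1 245.6 326.4 232.7] ang [np.float64(-11.24), np.float64(-105.14), np.float64(166.53), np.float64(75.62)] c [539.1 192.7  84. ]
side (335.72058823529414, 251.828431372549) [[515.69099301  52.30126966  66.        ]] [[508.29049488  74.801405    92.        ]]
side (398.0865139949109, 161.68447837150126) [[ 475.18676996 -333.64290288   66.        ]] [[ 469.53303711 -294.49872822   92.        ]]
tray 979.5 (388.342862004424, 157.24025863535815) [[ 751. -248.   20.]]
tray 105.0 (635.7079365079364, 242.14920634920634) [[ 539. -845.   20.]]
drv 267.0 (473.82334581772784, 192.15605493133583) [[ 661. -460.   20.]]
```

```bash
cat >> h.py <<'E'
def togo(x,y,z,yaw):
    "shift in present tool axes to a tool-down pose (uses measured pose)"
    q=sense(); A=R.from_euler('xyz',q['tcp_rot'],degrees=True); B=R.from_euler('xyz',[180,0,yaw],degrees=True)
    print('rot',(A.inv()*B).as_rotvec(degrees=True).round(1),'d',A.inv().apply(np.array([x,y,z])-q['tool_pos']).round(1),'from',np.round(q['tool_pos'],1),np.round(q['tcp_rot'],1))
E
python3 - <<'E'
from h import *
s=snap('top')
ang=lambda v:np.degrees(np.arctan2(v[1],v[0]))
for b in blobs(s,(50,80,40),(80,255,255),500):
    P=cast(s,cv2.boxPoints(b[2]),78); e=np.roll(P,-1,0)-P
    print(b[0],b[1],np.linalg.norm(e,axis=1).round(1),[round(ang(v),1) for v in e])
# near frame edge: dark frame's outermost pixel to the right per row
g=cv2.cvtColor(s['pixels'],cv2.COLOR_BGR2GRAY); pts=[]
for v in range(196,290,3):
    row=g[v,:]; d=[u for u in range(225,275) if row[u]<50]
    if d: pts.append((max(d)+.5,v))
pts=np.array(pts,float); P=cast(s,pts,84)[:,:2]
vx,vy,x0,y0=cv2.fitLine(P.astype(np.float32),cv2.DIST_HUBER,0,.01,.01).ravel()
print('edge dir',ang((vx,vy)),'yaw',ang((vx,vy))+90); n=np.array([vy,-vx]); print('mark to edge',(P-[516.6,52.3])@n)
togo(470.6,-294.9,140,112)
E
```

```text
3428.5 (200.93082494774194, 254.02454912255115) [158.2 142.7 157.2 139. ] [np.float64(-10.4), np.float64(-103.7), np.float64(168.2), np.float64(76.7)]
1927.0 (213.13371389033037, 200.28463933575506) [ 85.4 143.6  84.9 141.6] [np.float64(-8.7), np.float64(-102.0), np.float64(170.0), np.float64(78.1)]
edge dir -12.107569 yaw 77.89243
mark to edge [-27.5829649  -28.18573663 -31.10636869 -31.70319001 -29.98444037
 -30.58081367 -31.1755943  -31.76878503 -30.0573447  -30.65009353
 -31.24125828 -31.83084176 -30.12668762 -33.00527611 -31.30340767
 -31.88940739 -32.47383733 -30.77808649 -31.36208998 -29.6713012
 -30.25487837 -30.83689475 -31.41735319 -29.73378352 -30.31382194
 -30.89230837 -31.4692457  -29.79287185 -30.3693955  -30.94437603
 -31.51781633 -29.84861496]
rot [ -0.   -0.  -97.2] d [ 379.8 -194.5   91. ] from [ 152.9 -579.9  230.8] [-179.9   -0.    14.8]
```

The rows are not in the units I measure in: shifts go in shares of 80 cm and turns go in shares of 180 degrees. I convert before sending: 379.8 mm / 800 = 0.4748, -170 mm / 800 = -0.2125, -80 degrees / 180 = -0.4444.

Request:
tcp_steps(
  motion=[
    {"drz": -0.0556,"dx": 0.0563,"dy": -0.03,"dz": 0.0063,"aperture": 85},
    {"drz": -0.1111,"dx": 0.1188,"dy": -0.06,"dz": 0.025,"aperture": 85},
    {"drz": -0.1667,"dx": 0.1788,"dy": -0.0913,"dz": 0.05,"aperture": 85},
    {"drz": -0.2222,"dx": 0.2375,"dy": -0.1213,"dz": 0.0625,"aperture": 85},
    {"drz": -0.2778,"dx": 0.2975,"dy": -0.1525,"dz": 0.075,"aperture": 85},
    {"drz": -0.3333,"dx": 0.3563,"dy": -0.1825,"dz": 0.075,"aperture": 85},
    {"drz": -0.3889,"dx": 0.4163,"dy": -0.2125,"dz": 0.075,"aperture": 85},
    {"drz": -0.4444,"dx": 0.4748,"dy": -0.2431,"dz": 0.075,"aperture": 85},
  ],
  squeeze=60,
)

```text
time: 1.25
tool_pos: [471.8, -293.9, 171.3]
tcp_rot: [180.0, 0.0, 95.1]
ft_force: [-0.0, -0.8, -0.4]
finger_gap: 85.1
grip_force: 0.0
```

Request:
tcp_steps(
  motion=[
    {"drz": -0.05,"aperture": 85},
    {"drz": -0.0956,"aperture": 85},
    {"drz": -0.0956,"aperture": 85},
    {"drz": -0.0956,"aperture": 85},
  ],
)

```text
time: 1.75
tool_pos: [470.5, -295.4, 171.2]
tcp_rot: [-180.0, -0.0, 111.8]
ft_force: [-0.7, 0.2, -0.5]
finger_gap: 84.8
grip_force: 0.0
```

```bash
python3 - <<'E'
from h import *
s=snap('wrist','w1.png')
for b in blobs(s,(20,100,100),(35,255,255)): print(b[0],b[1],b[2],cast(s,b[1],92))
d=cast(s,[[320,200]],92);print(d)
togo(470.6,-294.9,56,112)
E
```

```text
1755.0 (319.9996201329534, 214.29135802469133) ((320.0, 214.5), (41.0, 44.0), 90.0) [[ 470.1700799  -295.50138904   92.        ]]
[[ 466.35140988 -285.92223717   92.        ]]
rot [-0.  -0.  -0.2] d [  0.4   0.3 115.3] from [ 470.5 -295.4  171.3] [-180.    -0.   111.8]
```

View pics/w1.png

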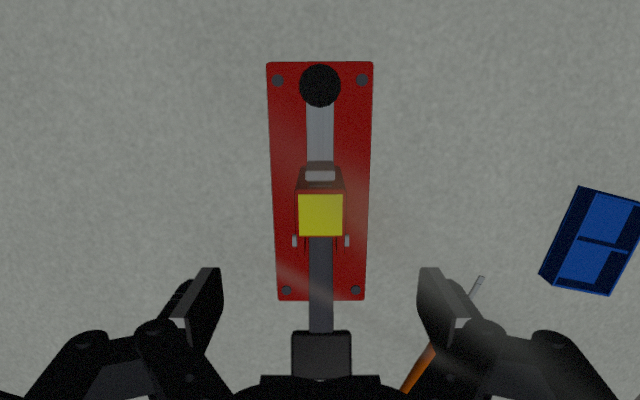

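The wrist view shows the jack lined up with the gripper: yellow top at (320,214), saddle at (320,86). Small pins stick out behind the tower's side faces at (294,241) and (347,241). I will grip 5 mm forward of centre to clear them.

In the tool's units: 112 mm / 800 = 0.14, 90 mm / 800 = 0.1125.

Request:
tcp_steps(
  motion=[
    {"dx": 0.0063,"dz": 0.0375,"aperture": 85},
    {"dx": 0.0063,"dz": 0.075,"aperture": 85},
    {"dx": 0.0063,"dz": 0.1125,"aperture": 85},
    {"dx": 0.0063,"dz": 0.14,"aperture": 85},
    {"dx": 0.0063,"dz": 0.14,"aperture": 85},
    {"dx": 0.0063,"dz": 0.14,"aperture": 30},
    {"dx": 0.0063,"dz": 0.14,"aperture": 30},
    {"dx": 0.0063,"dz": 0.14,"aperture": 30},
  ],
  squeeze=60,
)

```text
time: 2.8
tool_pos: [469.3, -291.3, 60.7]
tcp_rot: [180.0, 0.1, 112.0]
ft_force: [1.1, -2.4, -0.2]
finger_gap: 35.5
grip_force: 60.6
```

Request:
tcp_steps(
  motion=[
    {"aperture": 30},
    {"aperture": 30},
    {"aperture": 30},
    {"aperture": 30},
  ],
)

```text
time: 3.3
tool_pos: [469.3, -291.3, 60.7]
tcp_rot: [180.0, 0.1, 112.0]
ft_force: [-2.6, -0.5, 5.6]
finger_gap: 35.2
grip_force: 61.3
```

In the tool's units: -12 mm / 800 = -0.015, -8 mm / 800 = -0.01.

Request:
tcp_steps(
  motion=[
    {"dz": -0.0038,"aperture": 30},
    {"dz": -0.01,"aperture": 30},
    {"dz": -0.015,"aperture": 30},
    {"dz": -0.015,"aperture": 30},
  ],
)

```text
time: 3.8
tool_pos: [468.9, -290.7, 71.5]
tcp_rot: [180.0, 0.0, 112.0]
ft_force: [0.0, 0.1, -7.7]
finger_gap: 35.1
grip_force: 60.8
```

```bash
python3 - <<'E'
from h import *
togo(487.3,-85.3,72.7,78)
E
```

```text
rot [ 0.  0. 34.] d [183.6  93.9  -1.2] from [ 468.9 -290.7   71.5] [180.   0. 112.]
```

In the tool's units: 183.6 mm / 800 = 0.2295, 170 mm / 800 = 0.2125, 34 degrees / 180 = 0.1889.

Request:
tcp_steps(
  motion=[
    {"drz": 0.0167,"dx": 0.015,"dy": 0.0075,"aperture": 30},
    {"drz": 0.0444,"dx": 0.05,"dy": 0.025,"aperture": 30},
    {"drz": 0.0778,"dx": 0.0938,"dy": 0.0475,"aperture": 30},
    {"drz": 0.1111,"dx": 0.1375,"dy": 0.07,"aperture": 30},
    {"drz": 0.1444,"dx": 0.1813,"dy": 0.0925,"aperture": 30},
    {"drz": 0.1722,"dx": 0.2125,"dy": 0.1088,"aperture": 30},
    {"drz": 0.1889,"dx": 0.2295,"dy": 0.1174,"aperture": 30},
    {"drz": 0.1889,"dx": 0.2295,"dy": 0.1174,"aperture": 30},
  ],
)

```text
time: 4.8
tool_pos: [487.1, -84.1, 71.1]
tcp_rot: [-180.0, -0.0, 78.1]
ft_force: [-0.7, -1.2, -9.3]
finger_gap: 35.0
grip_force: 61.4
```

Request:
tcp_steps(
  motion=[
    {"aperture": 30},
    {"aperture": 30},
  ],
)

```text
time: 5.05
tool_pos: [487.2, -85.9, 71.3]
tcp_rot: [180.0, 0.0, 78.0]
ft_force: [-0.0, -0.8, -9.3]
finger_gap: 35.2
grip_force: 61.4
```

```bash
python3 - <<'E'
from h import *
for n in('wrist','top','side'):
    s=snap(n,n+'2.png')
    for b in blobs(s,(20,100,100),(35,255,255)): print(n,b[0],np.round(b[1],1),cast(s,b[1],66).round(1),cast(s,b[1],104).round(1))
togo(499.8,-26.6,66,78)
a=cv2.imread('pics/wrist2.png');b=cv2.imread('pics/side2.png')[60:360,180:580]
cv2.imwrite('pics/c2.png',np.vstack([cv2.resize(a,(480,300)),cv2.resize(b,(480,300))]))
E
```

```text
wrist 4952.0 [319.5 323.6] [[ 479.  -118.4   66. ]] [[485.1 -89.7 104. ]]
top 1006.5 [ 30.6 134.6] [[788.6 640.3  66. ]] [[775.5 617.9 104. ]]
top 113.0 [615.3 171.7] [[ 703.6 -787.1   66. ]] [[ 693.1 -764.3  104. ]]
top 80.0 [266.2 245.6] [[517.5  52.3  66. ]] [[512.9  48.5 104. ]]
side 86.0 [370.1 202.5] [[ 495.8 -131.9   66. ]] [[486.3 -87.4 104. ]]
side 68.0 [335.7 251.8] [[515.7  52.3  66. ]] [[504.9  85.2 104. ]]
rot [ 0.   0.  -0.1] d [60.5  0.   5.3] from [487.1 -85.7  71.3] [180.    0.   77.9]
```

View pics/c2.png

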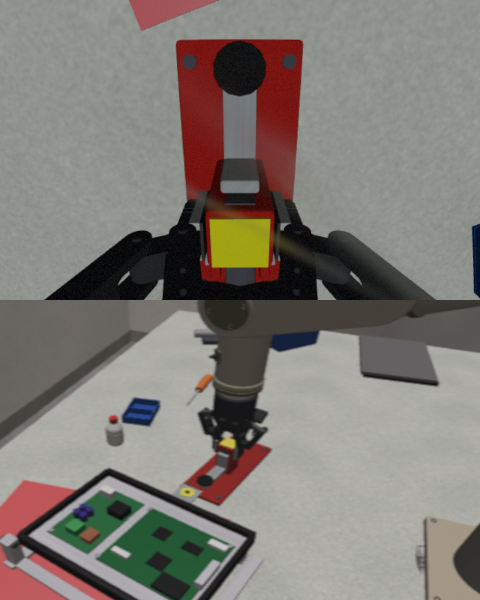

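The jack is held level with the saddle straight ahead, at about (320,92) in the wrist view. The tab is free in front of it in the side view. I lower it to about 5 mm and measure the saddle.

In the tool's units: 5.3 mm / 800 = 0.0066, 3 mm / 800 = 0.0038.

Request:
tcp_steps(
  motion=[
    {"dz": 0.0038,"aperture": 30},
    {"dz": 0.0066,"aperture": 30},
    {"dz": 0.0066,"aperture": 30},
    {"dz": 0.0066,"aperture": 30},
  ],
)

```text
time: 5.7
tool_pos: [487.2, -85.2, 66.0]
tcp_rot: [-180.0, 0.0, 78.0]
ft_force: [-0.4, -0.0, -9.0]
finger_gap: 35.4
grip_force: 61.3
```

```bash
python3 - <<'E'
from h import *
def dark(s,u0,u1,v0,v1):
    g=cv2.cvtColor(s['pixels'],cv2.COLOR_BGR2GRAY)[v0:v1,u0:u1]; m=(g<38).astype(np.uint8)
    c=max(cv2.findContours(m,cv2.RETR_EXTERNAL,cv2.CHAIN_APPROX_NONE)[0],key=cv2.contourArea)
    (x,y),rad=cv2.minEnclosingCircle(c); return (x+u0,y+v0),rad,cv2.contourArea(c)
w=snap('wrist'); p,rad,a=dark(w,265,375,50,135); S=cast(w,p,49.8)[0]; print('wrist saddle',p,rad,a,S, 'rad mm',np.linalg.norm(cast(w,[(p[0]+rad,p[1])],49.8)[0]-S))
q=sense(); T=q['tool_pos']; print(T, R.from_euler('xyz',q['tcp_rot'],degrees=True).inv().apply(S-T))
s=snap('side'); e=proj(s,[S])[0]; print('side exp',e)
u,v=map(int,e); p,rad,a=dark(s,u-20,u+20,v-14,v+14); print('side saddle',p,rad,a,cast(s,p,49.8))
t=snap('top'); e=proj(t,[S])[0]; u,v=map(int,e)
p,rad,a=dark(t,u-11,u+11,v-11,v+11); print('top saddle',e,p,rad,a,cast(t,p,49.8))
E
```

```text
wrist saddle (319.38073348999023, 90.53669738769531) 36.89558792114258 3966.5 [502.87422148  -5.93638906  49.8       ] rad mm 16.302313840927077
[487.2530635  -85.217763    66.05443924] [80.79594544 -1.23971513 16.25552005]
side exp [349.99809638 240.59562457]
side saddle (350.08064460754395, 242.53225898742676) 6.0987091064453125 84.0 [[ 5.00745651e+02 -3.70777691e-01  4.98000000e+01]]
top saddle [291.00658122 252.62265297] (291.5, 257.0) 3.0414812564849854 2.0 [[492.40098406  -7.29104584  49.8       ]]
```

In the tool's units: 59.5 mm / 800 = 0.0744, 56 mm / 800 = 0.07.

Request:
tcp_steps(
  motion=[
    {"dx": 0.0063,"aperture": 30},
    {"dx": 0.025,"dy": 0.0004,"aperture": 30},
    {"dx": 0.0438,"dy": 0.0008,"aperture": 30},
    {"dx": 0.06,"dy": 0.001,"aperture": 30},
    {"dx": 0.07,"dy": 0.0011,"aperture": 30},
    {"dx": 0.0744,"dy": 0.0011,"aperture": 30},
    {"dx": 0.0744,"dy": 0.0011,"aperture": 30},
    {"dx": 0.0744,"dy": 0.0011,"aperture": 30},
  ],
)

```text
time: 6.85
tool_pos: [500.4, -27.6, 66.0]
tcp_rot: [-180.0, 0.0, 77.9]
ft_force: [-0.9, 0.3, -9.6]
finger_gap: 35.0
grip_force: 61.4
```

Request:
tcp_steps(
  motion=[
    {"dz": 0.0025,"aperture": 30},
    {"dz": 0.005,"aperture": 30},
    {"dz": 0.0063,"aperture": 30},
    {"dz": 0.0066,"aperture": 30},
    {"dz": 0.0066,"aperture": 30},
    {"dz": 0.0066,"aperture": 30},
  ],
)

```text
time: 7.6
tool_pos: [500.5, -27.3, 60.8]
tcp_rot: [180.0, 0.0, 78.0]
ft_force: [-0.9, -0.2, -5.1]
finger_gap: 35.2
grip_force: 61.7
```

```bash
python3 - <<'E'
from h import *
w=snap('wrist','w3.png')
for b in blobs(w,(20,100,100),(35,255,255)): print('w',b[0],b[1],cast(w,b[1],66).round(1),cast(w,b[1],92).round(1))
s=snap('side','s3.png')
for b in blobs(s,(20,100,100),(35,255,255)): print('s',b[0],b[1],cast(s,b[1],66).round(1),cast(s,b[1],92).round(1))
print(sense()['tool_pos'],sense()['ft_force'])
a=cv2.imread('pics/w3.png');b=cv2.imread('pics/s3.png')[160:310,260:460]
cv2.imwrite('pics/c3.png',np.vstack([cv2.resize(a,(448,280)),cv2.resize(b,(420,315),interpolation=2)[:, :].copy() if 0 else cv2.resize(b,(448,320),interpolation=2)]))
E
```

```text
w 4951.0 (319.4751901972665, 323.6062075001683) [[494.  -51.9  66. ]] [[498.2 -32.2  92. ]]
w 3671.5 (319.93758227790636, 91.67756139634118) [[516.3  51.5  66. ]] [[516.3  51.7  92. ]]
s 94.0 (355.77304964539, 220.26773049645388) [[507.8 -57.5  66. ]] [[500.7 -30.3  92. ]]
s 68.0 (335.72058823529414, 251.828431372549) [[515.7  52.3  66. ]] [[508.3  74.8  92. ]]
[500.4842222  -27.28542706  60.8247181 ] [-2.79293653  0.5213212  -5.24769447]
```

View pics/c3.png

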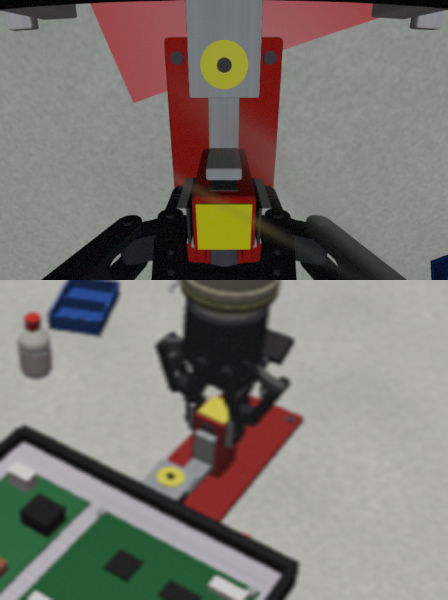

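The yellow mark at (320,92) in the wrist view sits where the saddle was at (319,91), so the saddle is centred to within 1 mm. The jack is flat on the bench with the toe under the tab. I release it and go above the handle pad.

In the tool's units: -50 mm / 800 = -0.0625, -20 mm / 800 = -0.025.

Request:
tcp_steps(
  motion=[
    {"dz": 0.0006,"aperture": 30},
    {"dz": 0.0008,"aperture": 30},
    {"dz": 0.0008,"aperture": 45},
    {"dz": 0.0008,"aperture": 60},
    {"aperture": 70},
    {"aperture": 70},
    {"dz": -0.025,"aperture": 70},
    {"dz": -0.0625,"aperture": 70},
  ],
)

```text
time: 8.7
tool_pos: [499.4, -27.1, 110.1]
tcp_rot: [-179.9, 0.0, 78.0]
ft_force: [1.2, -0.2, -0.0]
finger_gap: 70.2
grip_force: 0.0
```

Request:
tcp_steps(
  motion=[
    {"dz": -0.05,"aperture": 70},
    {"dx": -0.025,"dz": -0.0813,"aperture": 40},
    {"dx": -0.075,"dz": -0.0813,"aperture": 0},
    {"dx": -0.1288,"dz": -0.0813,"aperture": 0},
    {"dx": -0.1288,"dz": -0.0813,"aperture": 0},
    {"dx": -0.1288,"dz": -0.0813,"aperture": 0},
    {"dx": -0.1288,"dz": -0.0813,"aperture": 0},
    {"dx": -0.1288,"dz": -0.0813,"aperture": 0},
  ],
)

```text
time: 9.7
tool_pos: [479.2, -127.1, 175.6]
tcp_rot: [-180.0, -0.0, 78.0]
ft_force: [0.7, 0.2, 0.2]
finger_gap: 0.3
grip_force: 0.0
```

```bash
python3 - <<'E'
from h import *
w=snap('wrist','w4.png')
for b in blobs(w,(20,100,100),(35,255,255)): print('w',b[0],b[1],cast(w,b[1],66).round(1),cast(w,b[1],92).round(1))
s=snap('side','s4.png')
for b in blobs(s,(20,100,100),(35,255,255)): print('s',b[0],b[1],cast(s,b[1],66).round(1),cast(s,b[1],92).round(1))
a=cv2.imread('pics/w4.png');b=cv2.imread('pics/s4.png')[120:310,260:460]
cv2.imwrite('pics/c4.png',np.vstack([cv2.resize(a,(448,280)),cv2.resize(b,(337,320),interpolation=2) if 0 else cv2.resize(b,(448,320),interpolation=2)]))
E
```

```text
w 2413.0 (319.67903025279736, 61.79209835612653) [[498.9 -29.3  66. ]] [[498.5 -31.2  92. ]]
s 111.5 (357.3378176382661, 220.30194319880417) [[504.4 -58.9  66. ]] [[497.5 -31.6  92. ]]
s 68.0 (335.72058823529414, 251.828431372549) [[515.7  52.3  66. ]] [[508.3  74.8  92. ]]
```

View pics/c4.png

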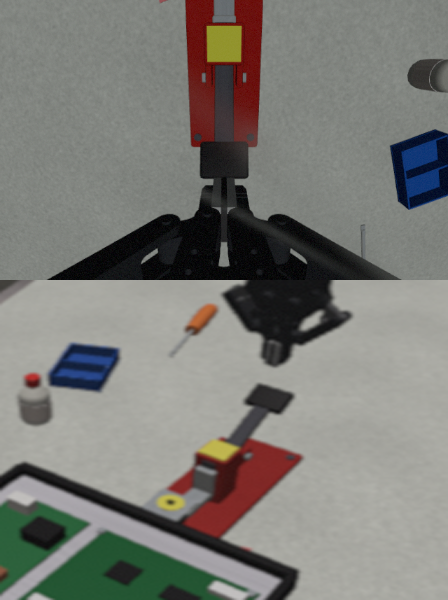

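Jack stayed in place after release: the tower measures (498.5, -31.2) against a wanted (498.6, -31.1). The handle pad is at (224,160) in the composite, directly below the shut fingers. First stroke follows.

In the tool's units: 94 mm / 800 = 0.1175, 86 mm / 800 = 0.1075.

Request:
tcp_steps(
  motion=[
    {"dx": -0.0013,"dy": -0.0013,"dz": 0.0375,"aperture": 0},
    {"dx": -0.0013,"dy": -0.0013,"dz": 0.06,"aperture": 0},
    {"dx": -0.0025,"dy": -0.0013,"dz": 0.07,"aperture": 0},
    {"dx": -0.0063,"dy": -0.0013,"dz": 0.08,"aperture": 0},
    {"dx": -0.0094,"dy": -0.0013,"dz": 0.0888,"aperture": 0},
    {"dx": -0.0125,"dy": -0.0013,"dz": 0.0988,"aperture": 0},
    {"dx": -0.015,"dy": -0.0013,"dz": 0.1075,"aperture": 0},
    {"dx": -0.0163,"dy": -0.0013,"dz": 0.1175,"aperture": 0},
  ],
)

```text
time: 10.8
tool_pos: [475.4, -140.9, 81.8]
tcp_rot: [180.0, 0.0, 78.0]
ft_force: [-3.6, 1.7, 5.8]
finger_gap: -0.2
grip_force: 2.8
```

Request:
tcp_steps(
  motion=[
    {"dx": -0.0013,"dz": 0.0081,"aperture": 0},
    {"dx": -0.0015,"dz": 0.015,"aperture": 0},
    {"dx": -0.0018,"dz": 0.02,"aperture": 0},
    {"dx": -0.0018,"dz": 0.0206,"aperture": 0},
    {"dx": -0.0018,"dz": 0.0206,"aperture": 0},
  ],
)

```text
time: 11.42
tool_pos: [475.3, -141.9, 65.5]
tcp_rot: [180.0, -0.0, 78.0]
ft_force: [-3.6, 3.0, 6.3]
finger_gap: -0.0
grip_force: 3.3
```

```bash
python3 - <<'E'
from h import *
s=snap('side','s5.png'); 
for b in blobs(s,(20,100,100),(35,255,255)): print('s',b[0],b[1],cast(s,b[1],66).round(1),cast(s,b[1],92).round(1))
b=s['pixels'][120:310,260:460]; cv2.imwrite('pics/c5.png',cv2.resize(b,(600,570),interpolation=2))
E
```

```text
s 112.5 (357.3881481481481, 220.27703703703702) [[504.3 -59.   66. ]] [[497.4 -31.7  92. ]]
s 68.0 (335.72058823529414, 251.828431372549) [[515.7  52.3  66. ]] [[508.3  74.8  92. ]]
```

View pics/c5.png

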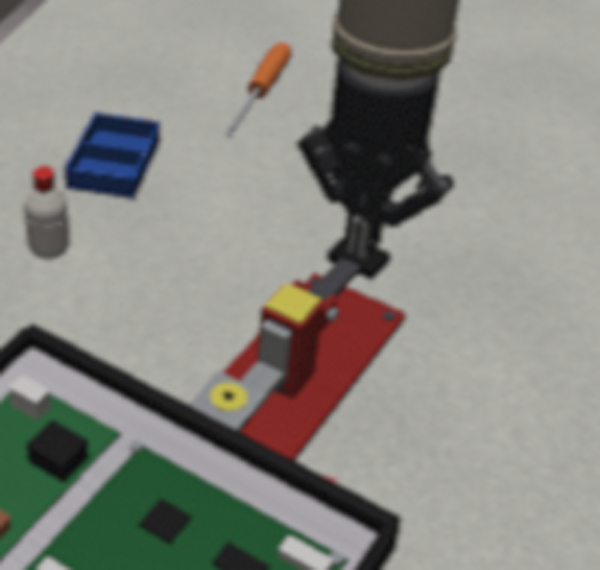

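The handle is near its stop and the jack hasn't moved, with the yellow top still at (357,220). I press a little more until the force shows the stop.

In the tool's units: 1.5 mm / 800 = 0.0019, 1 mm / 800 = 0.0013.

Request:
tcp_steps(
  motion=[
    {"dz": 0.0013,"aperture": 0},
    {"dz": 0.0019,"aperture": 0},
    {"dz": 0.0019,"aperture": 0},
  ],
)

```text
time: 11.85
tool_pos: [475.5, -142.0, 65.0]
tcp_rot: [180.0, -0.0, 78.0]
ft_force: [-8.1, 4.6, 15.0]
finger_gap: 0.2
grip_force: 7.6
```

Request:
tcp_steps(
  motion=[
    {"dz": 0.0013,"aperture": 0},
    {"dz": 0.0013,"aperture": 0},
  ],
)

```text
time: 12.1
tool_pos: [475.6, -142.0, 64.6]
tcp_rot: [180.0, -0.0, 78.0]
ft_force: [-10.1, 6.4, 21.4]
finger_gap: -0.1
grip_force: 10.5
```

In the tool's units: -68 mm / 800 = -0.085, -65 mm / 800 = -0.0813.

Request:
tcp_steps(
  motion=[
    {"dx": 0.0003,"dz": -0.0088,"aperture": 0},
    {"dx": 0.0006,"dz": -0.0188,"aperture": 0},
    {"dx": 0.0025,"dz": -0.0313,"aperture": 0},
    {"dx": 0.0063,"dz": -0.0438,"aperture": 0},
    {"dx": 0.01,"dz": -0.0563,"aperture": 0},
    {"dx": 0.0138,"dz": -0.0688,"aperture": 0},
    {"dx": 0.0163,"dz": -0.0813,"aperture": 0},
    {"dx": 0.0163,"dz": -0.085,"aperture": 0},
  ],
)

```text
time: 13.1
tool_pos: [478.1, -129.2, 131.6]
tcp_rot: [179.9, 0.0, 78.0]
ft_force: [0.2, 0.1, -0.1]
finger_gap: 0.2
grip_force: 0.0
```

Request:
tcp_steps(
  motion=[
    {"aperture": 0},
    {"aperture": 0},
  ],
)

```text
time: 13.35
tool_pos: [477.4, -129.1, 130.2]
tcp_rot: [-180.0, -0.0, 78.0]
ft_force: [-0.2, -0.2, 0.7]
finger_gap: -0.1
grip_force: 0.0
```

```bash
python3 - <<'E'
from h import *
for n in ('wrist','side'):
    w=snap(n)
    for b in blobs(w,(20,100,100),(35,255,255)): print(n,b[0],b[1],cast(w,b[1],66).round(1),cast(w,b[1],92).round(1))
print(sense()['tool_pos'],sense()['ft_force'])
E
```

```text
wrist 3991.0 (322.3243965589242, 49.21018124112586) [[499.3 -28.4  66. ]] [[498.5 -31.1  92. ]]
side 111.5 (357.3378176382661, 220.30194319880417) [[504.4 -58.9  66. ]] [[497.5 -31.6  92. ]]
side 68.0 (335.72058823529414, 251.828431372549) [[515.7  52.3  66. ]] [[508.3  74.8  92. ]]
[ 477.36366867 -129.0949664   130.17385892] [ 0.03612833  0.1553025  -0.58138369]
```

The handle is fully up, with no contact force at 130 mm, and the jack is unmoved. Strokes two and three:

In the tool's units: 67 mm / 800 = 0.0838, 64 mm / 800 = 0.08.

Request:
tcp_steps(
  motion=[
    {"dz": 0.01,"aperture": 0},
    {"dx": -0.0025,"dz": 0.0225,"aperture": 0},
    {"dx": -0.0075,"dz": 0.035,"aperture": 0},
    {"dx": -0.0113,"dz": 0.0475,"aperture": 0},
    {"dx": -0.0144,"dz": 0.06,"aperture": 0},
    {"dx": -0.0159,"dz": 0.0713,"aperture": 0},
    {"dx": -0.0163,"dz": 0.08,"aperture": 0},
    {"dx": -0.0163,"dz": 0.0838,"aperture": 0},
  ],
)

```text
time: 14.45
tool_pos: [475.7, -141.4, 64.4]
tcp_rot: [180.0, -0.1, 78.0]
ft_force: [-5.5, 8.8, 27.3]
finger_gap: 0.2
grip_force: 13.1
```

Request:
tcp_steps(
  motion=[
    {"dz": 0.0009,"aperture": 0},
    {"dz": 0.0009,"aperture": 0},
    {"dz": 0.0009,"aperture": 0},
  ],
)

```text
time: 14.82
tool_pos: [475.7, -141.4, 64.6]
tcp_rot: [180.0, -0.1, 78.0]
ft_force: [-6.0, 8.1, 21.9]
finger_gap: -0.0
grip_force: 11.1
```

```bash
python3 - <<'E'
from h import *
w=snap('side')
for b in blobs(w,(20,100,100),(35,255,255)): print(b[0],b[1],cast(w,b[1],66).round(1),cast(w,b[1],92).round(1))
E
```

```text
113.5 (357.3274596182085, 220.2657856093979) [[504.5 -59.   66. ]] [[497.6 -31.7  92. ]]
66.0 (335.9141414141414, 250.43939393939394) [[516.7  48.4  66. ]] [[509.3  71.1  92. ]]
```

Request:
tcp_steps(
  motion=[
    {"dx": 0.0003,"dz": -0.0088,"aperture": 0},
    {"dx": 0.0006,"dz": -0.0188,"aperture": 0},
    {"dx": 0.0025,"dz": -0.0313,"aperture": 0},
    {"dx": 0.0063,"dz": -0.0438,"aperture": 0},
    {"dx": 0.01,"dz": -0.0563,"aperture": 0},
    {"dx": 0.0138,"dz": -0.0688,"aperture": 0},
    {"dx": 0.0163,"dz": -0.0813,"aperture": 0},
    {"dx": 0.0163,"dz": -0.0846,"aperture": 0},
  ],
)

```text
time: 15.88
tool_pos: [478.1, -129.2, 131.6]
tcp_rot: [179.9, 0.0, 78.0]
ft_force: [0.7, -0.4, 0.3]
finger_gap: 0.0
grip_force: 0.0
```

Request:
tcp_steps(
  motion=[
    {"aperture": 0},
    {"aperture": 0},
  ],
)

```text
time: 16.12
tool_pos: [477.4, -129.1, 130.2]
tcp_rot: [-180.0, -0.0, 78.0]
ft_force: [-1.0, 0.2, -0.0]
finger_gap: -0.1
grip_force: 0.0
```

```bash
python3 - <<'E'
from h import *
for n in ('wrist','side'):
    w=snap(n)
    for b in blobs(w,(20,100,100),(35,255,255)): print(n,b[0],b[1],cast(w,b[1],66).round(1),cast(w,b[1],92).round(1))
E
```

```text
wrist 3992.0 (322.3322060788243, 49.20436706746826) [[499.3 -28.4  66. ]] [[498.5 -31.1  92. ]]
side 111.5 (357.3378176382661, 220.30194319880417) [[504.4 -58.9  66. ]] [[497.5 -31.6  92. ]]
side 64.0 (335.9270833333333, 250.55989583333331) [[516.6  48.8  66. ]] [[509.1  71.4  92. ]]
```

In the tool's units: 67 mm / 800 = 0.0838, 64 mm / 800 = 0.08.

Request:
tcp_steps(
  motion=[
    {"dz": 0.01,"aperture": 0},
    {"dx": -0.0025,"dz": 0.0225,"aperture": 0},
    {"dx": -0.0075,"dz": 0.035,"aperture": 0},
    {"dx": -0.0113,"dz": 0.0475,"aperture": 0},
    {"dx": -0.0144,"dz": 0.06,"aperture": 0},
    {"dx": -0.0159,"dz": 0.0713,"aperture": 0},
    {"dx": -0.0163,"dz": 0.08,"aperture": 0},
    {"dx": -0.0163,"dz": 0.0838,"aperture": 0},
  ],
)

```text
time: 17.23
tool_pos: [475.8, -141.2, 64.4]
tcp_rot: [179.9, -0.1, 78.0]
ft_force: [-6.3, 8.5, 27.5]
finger_gap: -0.4
grip_force: 13.1
```

Request:
tcp_steps(
  motion=[
    {"dz": 0.0009,"aperture": 0},
    {"dz": 0.0009,"aperture": 0},
    {"dz": 0.0009,"aperture": 0},
    {"dz": 0.0009,"aperture": 0},
  ],
)

```text
time: 17.73
tool_pos: [475.8, -141.2, 64.7]
tcp_rot: [179.9, -0.1, 78.0]
ft_force: [-6.5, 8.0, 22.7]
finger_gap: -0.3
grip_force: 11.0
```

```bash
python3 - <<'E'
from h import *
S=[];
for n in ('side','top'):
    w=snap(n,n+'6.png')
    for b in blobs(w,(20,100,100),(35,255,255)): print(n,b[0],b[1],cast(w,b[1],66).round(1),cast(w,b[1],78).round(1),cast(w,b[1],92).round(1))
w=snap('side')
for h in(66,72,78,80): print(h,proj(w,[516.3,52.3,h]))
cv2.imwrite('pics/c6.png',cv2.resize(w['pixels'][120:310,260:460],(600,570),interpolation=2))
E
```

```text
side 106.5 (357.6494522691706, 220.1189358372457) [[504.  -59.7  66. ]] [[500.8 -47.1  78. ]] [[497.1 -32.4  92. ]]
side 70.0 (335.88095238095235, 247.95) [[519.3  41.8  66. ]] [[515.8  52.4  78. ]] [[511.8  64.7  92. ]]
top 1009.5 (30.569588905398714, 134.58098068350668) [[788.7 640.3  66. ]] [[784.5 633.2  78. ]] [[779.7 625.   92. ]]
top 145.5 (301.0366552119129, 252.04696449026343) [[502.7 -30.4  66. ]] [[501.4 -30.8  78. ]] [[499.9 -31.2  92. ]]
top 113.5 (615.2099853157122, 171.66519823788545) [[ 703.6 -787.    66. ]] [[ 700.3 -779.8   78. ]] [[ 696.5 -771.4   92. ]]
top 83.0 (265.6385542168675, 244.8975903614458) [[519.1  53.7  66. ]] [[517.6  52.6  78. ]] [[515.9  51.2  92. ]]
66 [[335.45166665 251.74255006]]
72 [[335.5681217  249.80857938]]
78 [[335.68569564 247.85600824]]
80 [[335.72513838 247.20097136]]
```

View pics/c6.png

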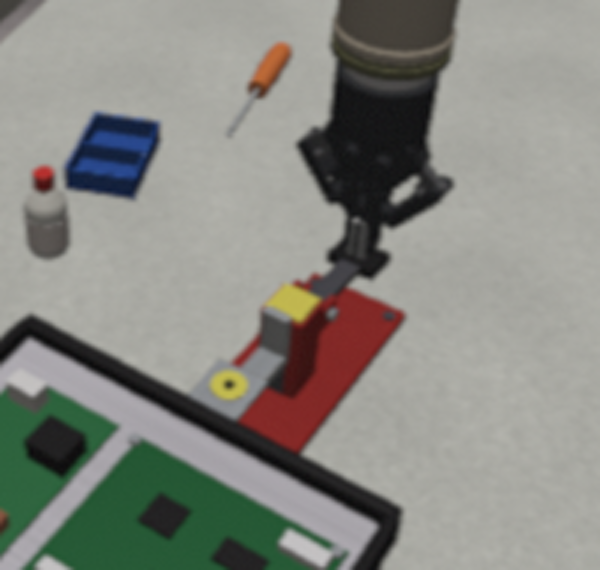

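The mark has moved up to row 248, about 78 mm high. That is a 12 mm lift, against the 12–15 mm expected after three strokes. The jack stands in place with the handle held on its stop at about 22 N, so I hand in.

```bash
python3 -c "
from bench import r, snapshot, hand_in, sense
print(hand_in())"
```

```text
the job is handed in; nothing more can be done
None
```

The jack is flat on the bench with its saddle under the tab to within about 1 mm by the camera; three full strokes raised the tab about 12 mm, and I handed in holding the handle down on its stop with about 22 N (no verdict was returned).

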